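# Pin the keeper bar over the specimen tin

## Task

Make the red specimen tin safe for transport: swing the keeper bar closed over it against its stop, then take the orange-handled pin from its stand and thread it down through the upper ear, the bar's slot and the lower ear of the blue lock post until its flange sits flush on the upper ear, and let go. Feel for the hole gently, never leaning on the pin with more than about 2 kg, and do not shift the tin or knock over the bottles.

Things in the scene. Friction and masses are not known exactly. Their poses are not given: they have to be found in the camera images.
- cradle: White base plate 140 x 305 x 10 mm, fixed to the worktop, with a pivot post on its left (axis at x 0, y +75 mm), the keeper bar, and the blue lock post on its right. Origin on its underside below the tin's nominal centre; x points away from the robot at yaw 0, y to the left along the closed bar.
- hole_range (a point): Right-hand end of the range where the lock post's hole can be, at the height of the upper ear's top face (124 mm above the cradle's underside); axes as the cradle's. The post is clamped rigidly anywhere along its slide: its hole lies 0 to 36 mm from this point towards cradle +y, exactly on it in x, differs each time and is not reported. Find it by sight or by feel.
- ear_low (a point): Point below hole_range at the lower ear's top face, 78 mm above the cradle's underside. The blue lock post has two level ears, 34 mm wide in x, 8 mm thick, with round 13.5 mm holes on one upright axis; the bar passes between. Upper ear spans z 116 to 124 mm above the underside and reaches 64 mm to -y of its hole and 26 mm to +y; lower ear z 70 to 78 mm.
- keeper_bar (a joint): Keeper bar angle, rad: 0 with its slot centred on the hole, positive opened towards the robot (cradle -x); firm stop at -0.007. Stays where left, light friction 0.08 N m, so the pin's nose can push it into line. Aluminium flat 30 mm wide, z 104 to 110 mm over the cradle's underside, 213 mm long from pivot; slot 13.5 mm wide, 52 mm long along the bar, middle 180 mm from pivot.
- bar_handle (a point): Top centre of the red upright handle post on the keeper bar, 14 mm thick, standing 35 mm above the bar's upper face, 80 mm from the pivot. Pinch it from above.
- bar_slot (a point): Middle of the bar's slot at the bar's upper face; its y axis runs along the bar to the pivot.
- lock_pin: Steel pin with orange handle, upright in its stand. Origin at the underside of its flange (26 mm across, 4 mm thick), z up. Handle above the flange: 24 mm (x) by 16 mm (y, grip across this), z +4 to +36 mm. Shaft below: 12 mm thick, down to -66 mm, the last 6 mm tapering to a flat 9 mm nose. 80 g. Seated, the origin is 124 mm above the cradle's underside.
- pin_tip (a point): Centre of the pin's nose, 66 mm below its flange.
- pin_stand: Grey stand fixed to the worktop, foot 75 x 75 mm, block 40 x 40 mm with a 15 mm hole from the top, 80 mm tall; the pin's flange rests on it. Origin under its centre.
- specimen_tin: Red round lidded tin about 95 mm across (a hinge lug makes it 107 mm one way), 87 mm tall, loose on the cradle under the bar; origin under its centre. Leave it in place.
- bottle_a: White plastic infusion bottle, 48 mm across, 111 mm tall, standing behind the work; origin under its centre.
- bottle_b: White plastic infusion bottle, 48 mm across, 111 mm tall, standing to the right; origin under its centre.
Mind the look-alikes: they are no part of the job. There is more than one size of the lock_pin; the one meant has the size given above.

How it is judged:
On the way, in this order (a step that is already met when the one before it is completed fails the run):
1. the keeper bar is swung closed over the tin (within 0.03 rad), with the pin not yet in it (value of joint keeper_bar below 0.03 rad and horizontal distance between pin_tip and bar_slot above 0.06 m), for 0.2 s.
2. the pin's nose has passed the upper ear and entered the bar's slot (z of pin_tip in the frame of bar_slot below -0.006 m and x of pin_tip in the frame of bar_slot between -0.004 and 0.004 m and horizontal distance between pin_tip and bar_slot below 0.024 m and z of pin_tip in the frame of cradle above 0.078 m).
At the end, for the whole second after the job is handed in: The bar is closed (under 0.03 rad) and the pin stands released and at rest in the upper ear, slot and lower ear, upright within 0.07 rad, its flange within 2.5 mm of the upper ear's top and its nose within 4 mm of the slot's middle line (value of joint keeper_bar below 0.03 rad and z of lock_pin in the frame of cradle between 0.121 and 0.1265 m and angle between lock_pin's own z axis and vertical below 0.07 rad and horizontal distance between pin_tip and bar_slot below 0.024 m and x of pin_tip in the frame of bar_slot between -0.004 and 0.004 m and linear speed of lock_pin below 0.01 m/s and contact force between lock_pin and the fingers below 0.1 N); the robot touches nothing.
It fails at once if the pin is pressed on the cradle, bar or lock post with more than 25 N (contact force between lock_pin and cradle above 25 N).
It fails at once if the tin is shifted by more than 15 mm (distance of specimen_tin from where it was at the start of the episode above 0.015 m).
It fails at once if a bottle is knocked over (angle between any of bottle_a, bottle_b's own z axis and vertical above 0.6 rad).
It also fails if it takes over 72 s, if anything falls off the work surface, if the arm or the gripper's body presses on something with over 40 N, if the wrist force passes 120 N, or if a joint passes its speed limit or range.

## Robot

A 6-joint arm with a two-finger parallel gripper is mounted at the origin on a cart in front of the work surface, level with it; the furniture and walls round the work are solid. World frame = base frame: x ahead of the robot, y to its left, z up, the work surface at z = 0. Lengths are in m, angles in rad, forces in N, time in s.
With the tool pointing down it reaches from about 0.3 to 0.775 m from the base axis. Payload 14.6 kg.
Tool frame: the origin (TCP) lies at the very end of the fingers, on their centre line; the grasp point (between the pads) lies r.grip_depth behind it (r.grip_depth is the distance from the TCP to the grasp point, in m); z points along the fingers, y is the line along which they close (so a half turn about z gives the same grasp; the last joint's range is limited). The gripper opens to 94 mm and grips with 3 to 60 N. Pads are 16 mm wide; open, the fingers measure 119 mm over their backs; the gripper's body (75 mm by 177 mm) begins 78 mm behind the grasp point.
Start: joints at [1.042, 0.3, 1.521, -0, 1.321, -0.067], TCP at [0.245, 0.492, 0.205] pointing down, gripper open.
Joint ranges: [-3.03, 3.03], [-0.79, 2.21], [0.23, 2.52], [-1.04, 4.18], [0, 3.07], [-2.55, 2.55]. Speed limits (rad/s): [2.22, 2.22, 2.57, 3.14, 3.14, 3.14].

## Interface

Orientations are given as [roll, pitch, yaw] about the fixed x, y, z axes, in that order (R = Rz(yaw) Ry(pitch) Rx(roll)).
In Python, from rig import r gives the robot as it stands.
- The arm moves only by the tool send_rows, never from a script. Its argument "motion" is a list of rows, each a list of 5 numbers: the closure, from -1 (fully open) to 1 (shut), then the shift along the tool's x, y, z in m, then the turn about the tool's z in degrees. In form: [[claw, dx, dy, dz, twist], ...]. A call has 1 to 20 rows; each row shifts and turns the commanded pose from where the row before left it, along the tool's axes as they then stand; what a row does not reach is not made up. A row lasts 1/12 s, in which the tool goes at most 41.7 mm and 7.16 degrees, less where a joint would pass 70% of its speed; a pose out of reach is approached as far as the arm can. A call with a gripper value outside its range is refused whole. The fingers move at their own pace and stop on an object; "newtons" is the grip in N (left out, the last holds). Time passes only in rows, so rows that do not move let the fingers close. It gives the time, the measured TCP pose, the force, the opening and the grip force at its end, in the units of the state.
- r.observe(): the state, without advancing time (a new reading comes with each control period).
- r.get_image(name): name is "scene" or "top"; returns a dict with "frame" (384x512x3 uint8, red, green, blue), "intrinsics" (3x3 intrinsics, pixels), "world_to_cam" (4x4, takes a point from world to camera coordinates). Camera axes: x right, y down, z forward; pixel columns grow to the right and rows downward; lengths in m; the calibration is good to about 2 mm. A picture is of the moment at which its call begins. There is no depth.
- r.close_job(): hands the job in; it is judged then, once.
The state is a dict: "t": time; "q": joint angles; "joint_velocities": joint speeds; "joint_efforts": joint torques, N m; "position": TCP position; "orientation": TCP orientation; "force": force on the tool from outside, world axes, zero at the start; "torque": the same for the moment, N m; "grip_width": finger opening in m; "grasp_force": force on a finger pad.
Only numpy, scipy, OpenCV 4.12 (cv2) and the standard library are available. Lean on these libraries where they do the work, as an engineer would, in place of code of your own. Each camera call takes 0.05 s, during which the arm holds its last target. There are 200 camera calls.

## Working session

There is one attempt and no reset: what is moved stays moved. The work goes in short steps, Python scripts to look and compute and a tool call to move; the robot and the scene stay as the last step left them, time stands still between calls to the robot, and variables do not carry over. Pictures are saved under pics/ and viewed, at most 10 in all, crops included, and the job is handed in when it is done.

Besides the shell and the picture viewer there is one more tool, called as name(argument=value, ...) on one line, values as JSON. send_rows: Moves the arm, as the interface text tells. Its arguments: {"type":"object","properties":{"motion":{"type":"array","items":{"type":"array","items":{"type":"number"}}},"newtons":{"type":"number"}},"required":["motion"]}

```bash
mkdir -p pics; ls
python3 - <<'E'
from rig import r
import cv2,numpy as np
print(r.grip_depth); print(r.observe())
ims=[]
for n in("scene","top"):
    d=r.get_image(n); cv2.imwrite(f"pics/{n}0.png",d["frame"][...,::-1]); print(n,d["intrinsics"],d["world_to_cam"])
E
```

```text
pics
0.0188
{'t': 0.0, 'q': array([ 1.04236129e+00,  3.00456403e-01,  1.52156832e+00, -1.50468668e-05,
        1.32071922e+00, -6.66064749e-02]), 'joint_velocities': array([ 0.00013682, -0.00068067,  0.00103486,  0.00033069,  0.00082573,
        0.00213668]), 'joint_efforts': array([-3.08123317e-04, -5.31819284e+01, -3.52724111e+01,  7.07415864e-02,
        2.44884094e-02, -6.26700739e-05]), 'position': array([0.24494867, 0.49214927, 0.2048998 ]), 'orientation': array([-3.14044295e+00, -6.20844214e-05,  2.67976779e+00]), 'force': array([-0.0238648 ,  0.53643062, -0.09946502]), 'torque': array([0.03246454, 0.03150748, 0.01180158]), 'grasp_force': 0.0, 'grip_width': 0.09385822918037137}
scene [[388.21886923   0.         254.54111046]
 [  0.         388.21886923 193.83416961]
 [  0.           0.           1.        ]] [[ 0.88624357 -0.4628504   0.01848894 -0.60273963]
 [-0.22805532 -0.47071517 -0.85230159  0.12966791]
 [ 0.40319116  0.7511303  -0.52272379  0.9297487 ]
 [ 0.          0.          0.          1.        ]]
top [[384.83202877   0.         252.42537954]
 [  0.         384.83202877 187.9867383 ]
 [  0.           0.           1.        ]] [[-0.03069797 -0.99951256  0.00568194 -0.15252069]
 [-0.99176015  0.02975152 -0.124606    0.59981744]
 [ 0.12437621 -0.00946027 -0.99219003  1.20363484]
 [ 0.          0.          0.          1.        ]]
```

View pics/scene0.png

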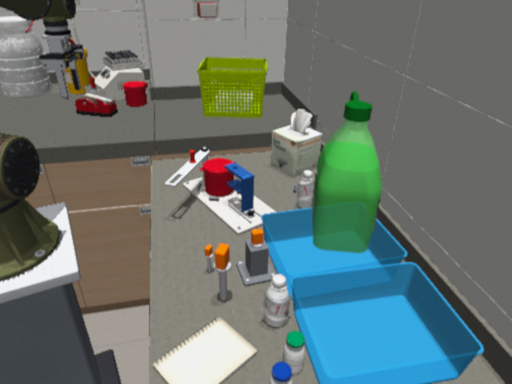

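View pics/top0.png

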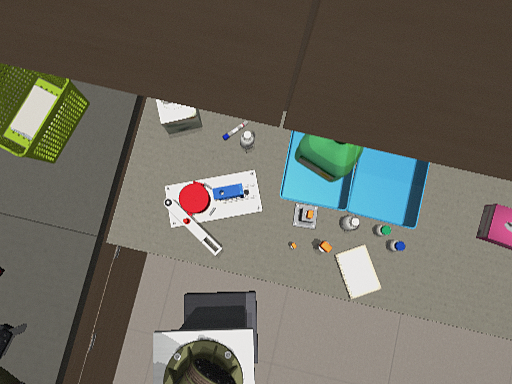

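Candidates for the pin: the orange handle in the grey stand (top 307,214; scene 257,240), a larger one standing free (top 324,246; scene 222,262), and a small one (top 293,245; scene 209,252). By the description I choose the one in the grey stand. Next is a close crop to check it.

```bash
cat > h.py <<'E'
from rig import r
import cv2,numpy as np
def ray(d,u,v):
    T=d["world_to_cam"];R,t=T[:3,:3],T[:3,3]
    return -R.T@t, R.T@(np.linalg.inv(d["intrinsics"])@[u,v,1])
def plane(d,u,v,z):
    c,w=ray(d,u,v); return c+w*(z-c[2])/w[2]
def proj(d,p):
    q=d["intrinsics"]@(d["world_to_cam"]@np.r_[p,1])[:3]; return q[:2]/q[2]
def blobs(d,lo,hi,amin=8):
    h=cv2.cvtColor(d["frame"],cv2.COLOR_RGB2HSV); m=cv2.inRange(h,lo,hi)
    n,l,s,c=cv2.connectedComponentsWithStats(m)
    return [(s[i].tolist(),c[i].round(1).tolist()) for i in range(1,n) if s[i][4]>=amin],l
E
python3 - <<'E'
from h import *
ds={n:r.get_image(n) for n in("scene","top")}
t=cv2.resize(ds["top"]["frame"][170:260,155:345],None,fx=4,fy=4,interpolation=cv2.INTER_CUBIC)[:, :, ::-1]
s=cv2.resize(ds["scene"]["frame"][145:285,155:285],None,fx=1.7,fy=1.7,interpolation=cv2.INTER_CUBIC)[:, :, ::-1]
c=np.zeros((600,760,3),np.uint8); c[:360]=t; c[360:598,:s.shape[1]]=s
cv2.imwrite("pics/crop.png",c)
for n,d in ds.items():
    print(n,"orange",blobs(d,(5,150,120),(18,255,255))[0]); print("red",blobs(d,(0,150,80),(4,255,255))[0]); print("blue",blobs(d,(106,150,50),(125,255,255))[0])
E
```

```text
scene orange [([251, 229, 12, 15, 157], [256.9, 235.8]), ([215, 243, 14, 26, 262], [220.9, 254.9]), ([205, 245, 7, 11, 62], [207.8, 249.6])]
red [([190, 150, 5, 12, 48], [191.8, 155.3])]
blue [([226, 164, 27, 47, 637], [242.5, 184.7]), ([273, 362, 18, 19, 287], [281.4, 371.1])]
top orange [([307, 210, 6, 8, 23], [309.9, 214.0]), ([321, 241, 11, 11, 56], [326.3, 246.4]), ([292, 243, 5, 5, 8], [294.2, 244.4])]
red [([183, 219, 7, 5, 23], [186.2, 220.7])]
blue [([223, 134, 6, 6, 25], [225.5, 136.4]), ([213, 184, 30, 16, 318], [227.5, 191.7]), ([396, 242, 9, 8, 64], [399.9, 245.6])]
```

View pics/crop.png

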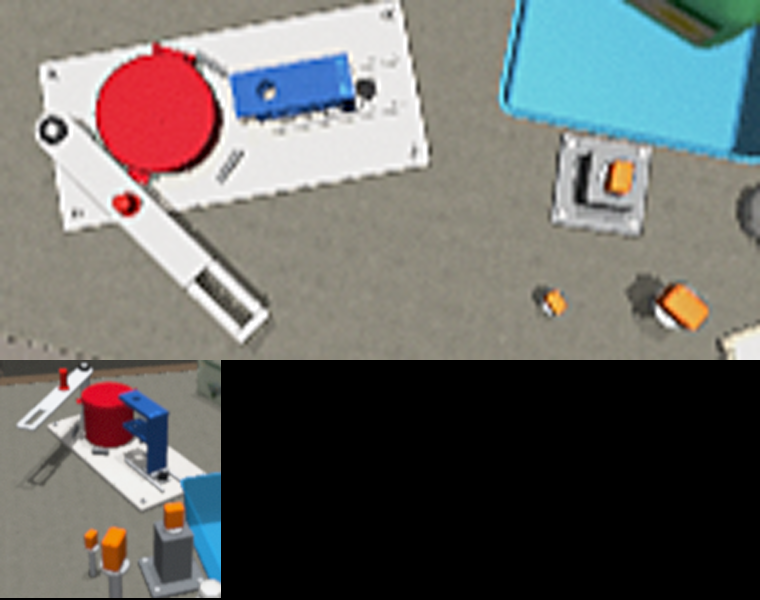

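The crop confirms the layout. The pin in the grey stand is at crop (620,177), with its handle turned slightly. The bar pivot is at (52,130), the red handle post at (126,203), the post's hole at (267,91), and the plate corners at (40,66), (400,2), (428,160) and (68,230).

Run:
```python
from h import *
np.set_printoptions(precision=4,suppress=True)
d=r.get_image("top");s=r.get_image("scene")
f=lambda x,y:(155+(x+.5)/4-.5,170+(y+.5)/4-.5)
C=np.array([plane(d,*f(*p),.01) for p in [(40,66),(400,2),(428,160),(68,230)]])
print("corners",C[:,:2], np.linalg.norm(C-np.roll(C,-1,0),axis=1))
yv=(C[0]+C[3]-C[1]-C[2])[:2]; yv/=np.linalg.norm(yv); xv=(C[0]+C[1]-C[2]-C[3])[:2];xv/=np.linalg.norm(xv)
print("y",yv,"x",xv,"yaw y",np.arctan2(-yv[0],yv[1]),"yaw x",np.arctan2(xv[1],xv[0]))
piv=plane(d,*f(52,130),.112)[:2]; hole=plane(d,*f(267,91),.124)[:2]
print("pivot",piv,"hole",hole,"dist",np.linalg.norm(piv-hole),"dir y",np.arctan2(-(piv-hole)[0],(piv-hole)[1]))
def tri(a,b):
    (c1,w1),(c2,w2)=ray(d,*a),ray(s,*b)
    k=np.linalg.lstsq(np.c_[w1,-w2],c2-c1,rcond=None)[0]
    p,q=c1+k[0]*w1,c2+k[1]*w2; return (p+q)/2,np.linalg.norm(p-q)
h=plane(d,*f(126,203),.135)
print("handle",h, tri((186.2,220.7),(191.8,155.3)))
print("pin tri",tri((309.5,214),(256.9,235.8)))
# pin top: handle outline, stand top
for p in [(612,162),(635,164),(629,196),(607,192)]: print("pintop",plane(d,*f(*p),.116)[:2])
hs=cv2.cvtColor(d["frame"],cv2.COLOR_RGB2HSV)
m=cv2.inRange(hs,(4,110,90),(20,255,255)); m[:200]=0;m[230:]=0;m[:,:295]=0;m[:,318:]=0
ct=max(cv2.findContours(m,0,1)[0],key=cv2.contourArea); print("rect",cv2.minAreaRect(ct))
foot=[plane(d,*f(*p),.006)[:2] for p in [(565,133),(652,143),(640,235),(553,225)]]; print("foot",np.array(foot),np.mean(foot,0))
e=np.array(foot);print("footyaw",[np.degrees(np.arctan2(*(e[i]-e[j])[::-1])) for i,j in((0,1),(3,2),(1,2),(0,3))])
```

```text
corners [[ 0.6133  0.1183]
 [ 0.6579 -0.18  ]
 [ 0.5261 -0.1989]
 [ 0.478   0.0958]] [0.3016 0.1332 0.2986 0.1371]
y [-0.1545  0.988 ] x [0.9883 0.1526] yaw y 0.15509685109615906 yaw x 0.1531613029590932
pivot [0.5504 0.0869] hole [ 0.5737 -0.0765] dist 0.1650225553101615 dir y 0.1417546945901984
handle [0.4927 0.0279 0.135 ] (array([0.4933, 0.028 , 0.1305]), np.float64(0.0027242148696253916))
pin tri (array([ 0.5036, -0.3415,  0.1014]), np.float64(0.003048780096565534))
pintop [ 0.5132 -0.3335]
pintop [ 0.5112 -0.3507]
pintop [ 0.4874 -0.345 ]
pintop [ 0.4909 -0.3287]
rect ((309.5, 214.0), (8.0, 5.0), 90.0)
foot [[ 0.5452 -0.3126]
 [ 0.5348 -0.3839]
 [ 0.4598 -0.3702]
 [ 0.4701 -0.2994]] [ 0.5025 -0.3415]
footyaw [np.float64(81.68600400031376), np.float64(81.7156950376393), np.float64(-10.368490989668999), np.float64(-9.964703228767519)]
```

send_rows(motion=[[-1,-0.0268,-0.019,0,0],[-1,-0.0268,-0.019,0,0],[-1,-0.0268,-0.019,0,0],[-1,-0.0268,-0.019,0,0],[-1,-0.0268,-0.019,0,0],[-1,-0.0268,-0.019,0,0],[-1,-0.0268,-0.019,0,0],[-1,-0.0268,-0.019,0,0],[-1,-0.0268,-0.019,0,0],[-1,-0.0268,-0.019,0,0],[-1,-0.0268,-0.019,0,0],[-1,-0.0268,-0.019,0,0],[-1,-0.0268,-0.019,0,0],[-1,-0.0268,-0.019,0,0],[-1,-0.0268,-0.019,0,0],[-1,-0.0268,-0.019,0,0],[-1,0,0,0,0]])

```text
t: 1.72
position: [0.4951, 0.0253, 0.2052]
orientation: [-3.141, 0.0, 2.676]
force: [-0.5, 0.6, 0.2]
grip_width: 0.0942
grasp_force: 0.0
```

send_rows(motion=[[-1,0,0,0,6],[-1,0,0,0,6],[-1,0,0,0,6],[-1,0,0,0,6],[-1,0,0,0,6],[-1,0,0,0,6],[-1,0,0,0,6],[-1,0,0,0,6],[-1,0,0,0,6],[-1,0,0,0,6],[-1,0,0,0,6],[-1,0,0,0,6],[-1,0,0,0,6],[-1,0,0,0,6],[-1,0,0,0,6],[-1,0,0,0,6],[-1,0,0,0,6],[-1,0,0,0,6],[-1,0,0,0,0],[-1,0,0,0,0]])

```text
t: 3.38
position: [0.4934, 0.0294, 0.2054]
orientation: [-3.142, 0.0, 0.798]
force: [-0.8, -0.3, 0.3]
grip_width: 0.0938
grasp_force: 0.0
```

send_rows(motion=[[-1,0,0,0.02,0],[-1,0,0,0.02,0],[-1,0,0,0.02,0],[-1,0,0,0.01,0],[-1,0,0,0.01,0],[-1,0,0,0.003,0],[1,0,0,0,0],[1,0,0,0,0],[1,0,0,0,0],[1,0,0,0,0],[1,0,0,0,0],[1,0,0,0,0],[1,0,0,0,0],[1,0,0,0,0]], newtons=15)

```text
t: 4.55
position: [0.4935, 0.0292, 0.1226]
orientation: [3.141, -0.0, 0.795]
force: [-0.6, 1.0, 0.3]
grip_width: 0.0445
grasp_force: 0.0
```

send_rows(motion=[[1,0,0,0,0],[1,0,0,0,0],[1,0,0,0,0],[1,0,0,0,0],[1,0,0,0,0],[1,0,0,0,0],[1,0,0,0,0]])

```text
t: 5.13
position: [0.4935, 0.0292, 0.1224]
orientation: [3.142, 0.0, 0.795]
force: [0.1, 0.0, -1.1]
grip_width: 0.0133
grasp_force: 15.0
```

send_rows(motion=[[1,0.0001,0.0042,0,-3],[1,0.0001,0.0042,0,-3],[1,0.0001,0.0042,0,-3],[1,0.0001,0.0042,0,-3],[1,0.0001,0.0042,0,-3],[1,0.0001,0.0042,0,-3],[1,0.0001,0.0042,0,-3],[1,0.0001,0.0042,0,-3],[1,0.0001,0.0042,0,-3],[1,0.0001,0.0042,0,-3],[1,0.0001,0.0042,0,-3],[1,0.0001,0.0042,0,-3],[1,0.0001,0.0042,0,-3],[1,0.0001,0.0042,0,-3],[1,0.0001,0.0042,0,-3],[1,0,0,0,0]])

```text
t: 6.47
position: [0.5509, 0.005, 0.1225]
orientation: [3.141, 0.002, 1.583]
force: [0.1, -8.5, 1.1]
grip_width: 0.0129
grasp_force: 15.0
```

send_rows(motion=[[1,0.0005,0.0021,0,-1.5],[1,0.0005,0.0021,0,-1.5],[1,0,0.0021,0,-1.5],[1,0,0.0021,0,-1.5],[1,0,0,0,0]])

```text
t: 6.88
position: [0.5592, 0.0055, 0.1225]
orientation: [3.141, 0.003, 1.686]
force: [2.1, -13.3, -0.1]
grip_width: 0.0135
grasp_force: 15.0
```

send_rows(motion=[[1,0,0.001,0,-0.7],[1,0,0.001,0,-0.7],[1,0,0,0,0]])

```text
t: 7.13
position: [0.5611, 0.0057, 0.1225]
orientation: [3.142, 0.003, 1.71]
force: [1.9, -14.6, -0.6]
grip_width: 0.0134
grasp_force: 15.0
```

send_rows(motion=[[1,-0.001,0.0005,0,0],[1,-0.001,0.0005,0,0],[1,0,0.0005,0,0],[1,0,0,0,0]])

```text
t: 7.47
position: [0.5625, 0.0057, 0.1225]
orientation: [-3.141, 0.0, 1.71]
force: [-0.9, -3.8, 1.0]
grip_width: 0.0133
grasp_force: 15.0
```

send_rows(motion=[[1,0,0.0005,0,0],[1,0,0.0005,0,0],[1,0,0,0,0]])

```text
t: 7.72
position: [0.5635, 0.0058, 0.1225]
orientation: [-3.141, 0.001, 1.709]
force: [-1.7, -4.8, 1.5]
grip_width: 0.0135
grasp_force: 15.0
```

send_rows(motion=[[1,0,0.0005,0,0],[1,0,0.0005,0,0],[1,0,0,0,0]])

```text
t: 7.97
position: [0.5639, 0.006, 0.1224]
orientation: [-3.14, 0.0, 1.71]
force: [-7.6, -4.8, 4.6]
grip_width: 0.0136
grasp_force: 15.0
```

send_rows(motion=[[1,0,0.0005,0,0],[1,0,0.0005,0,0],[1,0,0,0,0]])

```text
t: 8.22
position: [0.564, 0.006, 0.1223]
orientation: [-3.137, 0.0, 1.709]
force: [-14.1, -5.3, 8.0]
grip_width: 0.0132
grasp_force: 15.0
```

send_rows(motion=[[1,0,-0.0012,0,0],[0.4,0,0,0,0],[0.4,0,0,0,0],[0.4,0,0,0,0],[0.4,0,0,0,0],[0.4,0,0,0,0],[0.4,0,0,-0.02,0],[0.4,0,0,-0.03,0],[0.2,0,0,-0.03,0],[0,0,0,-0.02,0],[0,0,0,0,0]])

```text
t: 9.13
position: [0.5657, 0.0063, 0.2271]
orientation: [3.135, 0.001, 1.71]
force: [0.1, -0.5, 0.5]
grip_width: 0.0446
grasp_force: 0.0
```

send_rows(motion=[[0,-0.028,-0.0091,0,0],[0,-0.028,-0.0091,0,0],[0,-0.028,-0.0091,0,0],[0,-0.028,-0.0091,0,0],[0,-0.028,-0.0091,0,0],[0,-0.028,-0.0091,0,0],[0,-0.028,-0.0091,0,0],[0,-0.028,-0.0091,0,0],[0,-0.028,-0.0091,0,0],[0,-0.028,-0.0091,0,0],[0,-0.028,-0.0091,0,0],[0,-0.028,-0.0091,0,0],[0,0,0,0,0],[0,0,0,0,6],[0,0,0,0,6],[0,0,0,0,6]])

```text
t: 10.47
position: [0.5025, -0.3414, 0.2216]
orientation: [-3.141, -0.001, 1.39]
force: [0.4, -0.2, 0.5]
grip_width: 0.0469
grasp_force: 0.0
```

send_rows(motion=[[0,0,0,0,6],[0,0,0,0,6],[0,0,0,0,6],[0,0,0,0,6],[0,0,0,0,6],[0,0,0,0,6],[0,0,0,0,6],[0,0,0,0,6],[0,0,0,0,6],[0,0,0,0,6],[0,0,0,0,6],[0,0,0,0,6],[0,0,0,0,6],[0,0,0,0,6],[0,0,0,0,6],[0,0,0,0,0]])

```text
t: 11.8
position: [0.5026, -0.3412, 0.2217]
orientation: [-3.141, 0.001, -0.18]
force: [-0.5, -0.0, -0.3]
grip_width: 0.0472
grasp_force: 0.0
```

Run:
```python
from h import *
np.set_printoptions(precision=4,suppress=True)
o=r.observe();print(o["t"],o["position"],o["orientation"],o["q"])
d=r.get_image("top");s=r.get_image("scene")
t=cv2.resize(d["frame"][170:260,155:345],None,fx=4,fy=4,interpolation=cv2.INTER_CUBIC)
z=cv2.resize(s["frame"][145:295,155:355],None,fx=1.6,fy=1.6,interpolation=cv2.INTER_CUBIC)
c=np.zeros((600,760,3),np.uint8); c[:360]=t; c[360:600,:z.shape[1]]=z
cv2.imwrite("pics/closed.png",c[...,::-1])
```

```text
11.8 [ 0.5026 -0.3412  0.2217] [-3.1411  0.0007 -0.1803] [-0.6568  0.419   1.3226  0.0002  1.4009  1.0943]
```

View pics/closed.png

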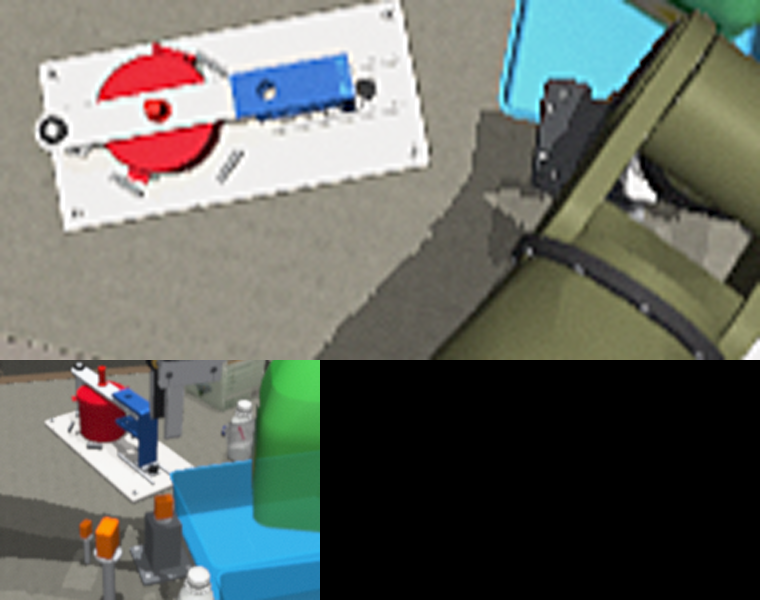

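The bar now lies closed through the lock post. The hole is at crop (267,91) as before, the tin has not moved, and the pin is upright under the gripper. Next I grasp it.

send_rows(motion=[[0,0,0,0.02,0],[0,0,0,0.02,0],[0,0,0,0.02,0],[0,0,0,0.02,0],[0,0,0,0.02,0],[0,0,0,0.015,0],[0,0,0,0.01,0],[0,0,0,0.007,0],[0,0,0,0.0035,0],[0,0,0,0,0],[1,0,0,0,0],[1,0,0,0,0],[1,0,0,0,0],[1,0,0,0,0],[1,0,0,0,0],[1,0,0,0,0],[1,0,0,0,0],[1,0,0,0,0],[1,0,0,0,0]], newtons=20)

```text
t: 13.48
position: [0.5027, -0.3417, 0.0872]
orientation: [3.141, -0.0, -0.176]
force: [-0.7, 0.5, 4.1]
grip_width: 0.0158
grasp_force: 20.0
```

send_rows(motion=[[1,0,0,-0.01,0],[1,0,0,-0.02,0],[1,0,0,-0.025,0],[1,0,0,-0.025,0],[1,0,0,-0.025,0],[1,0,0,-0.02,0],[1,0,0,0,0],[1,0,0,0,0]])

```text
t: 14.15
position: [0.5027, -0.3418, 0.2126]
orientation: [3.141, -0.001, -0.176]
force: [0.1, -0.2, -1.0]
grip_width: 0.016
grasp_force: 20.0
```

send_rows(motion=[[1,0.0017,-0.0195,0,0],[1,0.0017,-0.0195,0,0],[1,0.0017,-0.0195,0,0],[1,0.0017,-0.0195,0,0],[1,0.0017,-0.0195,0,0],[1,0.0017,-0.0195,0,0],[1,0.0017,-0.0195,0,0],[1,0.0017,-0.0195,0,0],[1,0.0017,-0.0195,0,0],[1,0.0017,-0.0195,0,0],[1,0.0017,-0.0195,0,0],[1,0.0017,-0.0195,0,0],[1,0.0017,-0.0195,0,0],[1,0.0017,-0.0195,0,0],[1,0,0,0,0],[1,0,0,0,0]])

```text
t: 15.48
position: [0.5733, -0.0764, 0.2105]
orientation: [3.142, 0.002, -0.174]
force: [0.8, -0.5, -0.2]
grip_width: 0.016
grasp_force: 20.0
```

Run:
```python
from h import *
np.set_printoptions(precision=4,suppress=True)
o=r.observe();print(o["t"],o["position"],o["orientation"],o["force"])
s=r.get_image("scene")
z=cv2.resize(s["frame"][110:220,180:310],None,fx=5,fy=5,interpolation=cv2.INTER_CUBIC)
cv2.imwrite("pics/over.png",z[...,::-1])
f=lambda p:((proj(s,p)-[180,110]+.5)*5-.5).round(1)
p=o["position"]; fl=p[2]-.0072
print("exp flange",f([p[0],p[1],fl]),"nose",f([p[0],p[1],fl-.066]),"hole",f([.5738,-.0765,.124]))
print("jac x,y,z per mm at nose",[f(np.r_[p[:2],fl-.066]+np.eye(3)[i]*.01)-f(np.r_[p[:2],fl-.066]) for i in range(3)])
```

```text
15.4833 [ 0.5733 -0.0764  0.2105] [ 3.1415  0.0023 -0.174 ] [ 0.793  -0.5063 -0.1825]
exp flange [266.6 151.8] nose [267.9 266.7] hole [269.1 288.8]
jac x,y,z per mm at nose [array([17. , -3.7]), array([-7.9, -7.7]), array([ -0.2, -16.9])]
```

View pics/over.png

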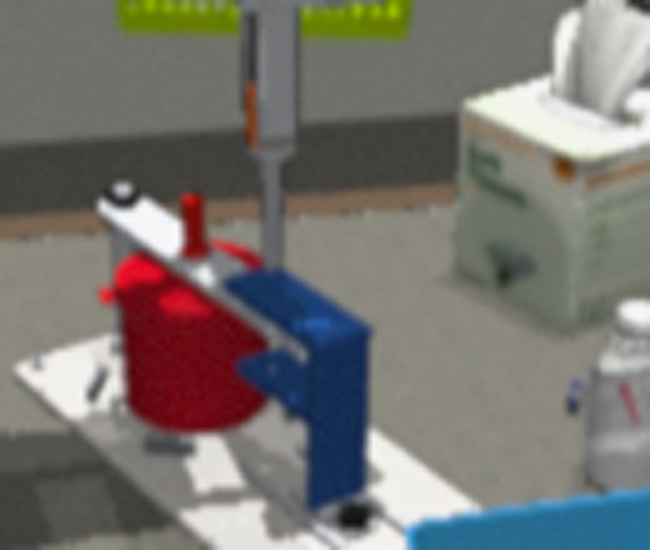

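The pin hangs upright over the upper ear with its nose at (271,267). The hole does not show up clearly in this view, so I stretch the contrast and compare the measured ear corners.

Run:
```python
from h import *
np.set_printoptions(precision=4,suppress=True)
s=r.get_image("scene")
c=s["frame"][155:190,215:265].astype(float)
z=cv2.resize(np.clip((c/255)**.6*255,0,255).astype(np.uint8),None,fx=14,fy=14,interpolation=cv2.INTER_NEAREST)
y=np.array([-.1525,.988]);x=np.array([.988,.1525]);H=np.array([.5738,-.0765])
for a,b in((-.017,.026),(.017,.026),(.017,-.064),(-.017,-.064),(0,0)):
    u=((proj(s,np.r_[H+a*x+b*y,.124])-[215,155]+.5)*14-.5); cv2.circle(z,tuple(int(v) for v in u),5,(255,255,0),1)
cv2.imwrite("pics/ear.png",z[...,::-1])
```

```text
(no output)
```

View pics/ear.png

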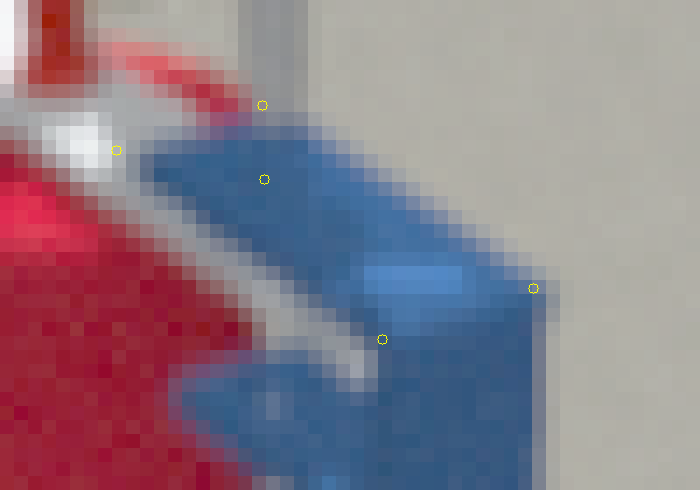

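send_rows(motion=[[1,0.0017,-0.0003,0.004,0],[1,0,0,0.004,0],[1,0,0,0.003,0],[1,0,0,0.001,0],[1,0,0,0,0]])

```text
t: 16.0
position: [0.5752, -0.0773, 0.1994]
orientation: [3.142, 0.001, -0.176]
force: [0.1, -0.8, -1.0]
grip_width: 0.0158
grasp_force: 20.0
```

send_rows(motion=[[1,0,0,0.001,0],[1,0,0,0.001,0],[1,0,0,0,0]])

```text
t: 16.25
position: [0.5754, -0.077, 0.1979]
orientation: [3.142, 0.0, -0.176]
force: [0.4, -0.3, -0.5]
grip_width: 0.0157
grasp_force: 20.0
```

send_rows(motion=[[1,0,0,0.001,0],[1,0,0,0.0005,0],[1,0,0,0,0]])

```text
t: 16.5
position: [0.5753, -0.077, 0.1963]
orientation: [-3.142, 0.0, -0.176]
force: [0.1, 0.7, -0.5]
grip_width: 0.0159
grasp_force: 20.0
```

send_rows(motion=[[1,0,0,0.0005,0],[1,0,0,0.0005,0],[1,0,0,0,0]])

```text
t: 16.75
position: [0.5754, -0.077, 0.1954]
orientation: [-3.142, 0.0, -0.176]
force: [-0.2, 0.2, -0.5]
grip_width: 0.0158
grasp_force: 20.0
```

send_rows(motion=[[1,0,0,0.0005,0],[1,0,0,0.0005,0],[1,0,0,0,0]])

```text
t: 17.0
position: [0.5754, -0.077, 0.1943]
orientation: [3.142, 0.0, -0.176]
force: [-0.2, 0.3, -0.4]
grip_width: 0.0159
grasp_force: 20.0
```

send_rows(motion=[[1,0,0,0.001,0],[1,0,0,0.0005,0],[1,0,0,0,0]])

```text
t: 17.25
position: [0.5753, -0.077, 0.1928]
orientation: [3.142, 0.0, -0.176]
force: [0.1, -0.7, 1.0]
grip_width: 0.0155
grasp_force: 20.0
```

send_rows(motion=[[1,0,0,0.001,0],[1,0,0,0.0005,0],[1,0,0,0,0]])

```text
t: 17.5
position: [0.5754, -0.077, 0.1913]
orientation: [-3.142, 0.0, -0.176]
force: [-0.5, -0.6, -1.0]
grip_width: 0.0159
grasp_force: 20.0
```

send_rows(motion=[[1,0,0,0.001,0],[1,0,0,0.0005,0],[1,0,0,0,0]])

```text
t: 17.75
position: [0.5753, -0.077, 0.1898]
orientation: [-3.142, 0.0, -0.176]
force: [-0.5, 0.2, -0.2]
grip_width: 0.0157
grasp_force: 20.0
```

send_rows(motion=[[1,0,0,0.001,0],[1,0,0,0.0005,0],[1,0,0,0,0]])

```text
t: 18.0
position: [0.5754, -0.077, 0.1883]
orientation: [3.142, 0.0, -0.176]
force: [-0.4, 0.7, -1.2]
grip_width: 0.0161
grasp_force: 20.0
```

send_rows(motion=[[1,0,0,0.001,0],[1,0,0,0.001,0],[1,0,0,0.001,0],[1,0,0,0,0]])

```text
t: 18.33
position: [0.5753, -0.077, 0.1852]
orientation: [-3.142, 0.0, -0.176]
force: [-0.4, -0.4, -1.1]
grip_width: 0.0159
grasp_force: 20.0
```

send_rows(motion=[[1,0,0,0.001,0],[1,0,0,0.001,0],[1,0,0,0,0]])

```text
t: 18.58
position: [0.5753, -0.077, 0.1832]
orientation: [3.142, 0.0, -0.176]
force: [0.2, -0.4, -1.5]
grip_width: 0.016
grasp_force: 20.0
```

send_rows(motion=[[1,0,0,0.001,0],[1,0,0,0.001,0],[1,0,0,0,0]])

```text
t: 18.83
position: [0.5753, -0.077, 0.1812]
orientation: [3.142, 0.0, -0.176]
force: [-0.3, 1.1, -1.2]
grip_width: 0.016
grasp_force: 20.0
```

send_rows(motion=[[1,0,0,0.001,0],[1,0,0,0.001,0],[1,0,0,0,0]])

```text
t: 19.08
position: [0.5753, -0.077, 0.1792]
orientation: [3.142, 0.0, -0.176]
force: [0.3, 1.1, -1.5]
grip_width: 0.0157
grasp_force: 20.0
```

send_rows(motion=[[1,0,0,0.0015,0],[1,0,0,0.0015,0],[1,0,0,0.0015,0],[1,0,0,0.0015,0],[1,0,0,0,0]])

```text
t: 19.5
position: [0.5753, -0.077, 0.1731]
orientation: [-3.142, 0.0, -0.176]
force: [-0.5, 0.4, -0.6]
grip_width: 0.0153
grasp_force: 20.0
```

send_rows(motion=[[1,0,0,0.0015,0],[1,0,0,0.0015,0],[1,0,0,0.0015,0],[1,0,0,0.0015,0],[1,0,0,0,0]])

```text
t: 19.92
position: [0.5753, -0.077, 0.1671]
orientation: [3.142, 0.0, -0.176]
force: [0.2, -0.6, -0.8]
grip_width: 0.016
grasp_force: 20.0
```

Run:
```python
from h import *
s=r.get_image("scene")
z=cv2.resize(s["frame"][140:200,200:270],None,fx=8,fy=8,interpolation=cv2.INTER_CUBIC)
cv2.imwrite("pics/in.png",z[...,::-1])
```

```text
(no output)
```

View pics/in.png

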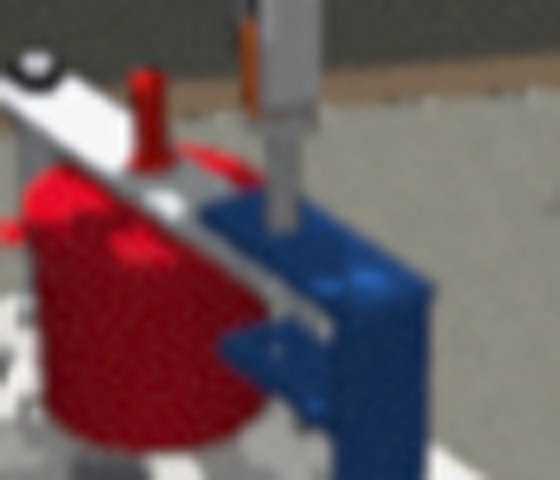

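The shaft enters the upper ear's hole at (283,235), and the bar and tin are where they should be. I continue down through the lower ear.

send_rows(motion=[[1,0,0,0.0015,0],[1,0,0,0.0015,0],[1,0,0,0.0015,0],[1,0,0,0.0015,0],[1,0,0,0.0015,0],[1,0,0,0.0015,0],[1,0,0,0.0015,0],[1,0,0,0.0015,0],[1,0,0,0.0015,0],[1,0,0,0,0]])

```text
t: 20.8
position: [0.5753, -0.077, 0.1536]
orientation: [-3.142, 0.0, -0.176]
force: [0.3, -0.1, -0.6]
grip_width: 0.016
grasp_force: 20.0
```

send_rows(motion=[[1,0,0,0.001,0],[1,0,0,0.001,0],[1,0,0,0.001,0],[1,0,0,0,0]])

```text
t: 21.13
position: [0.5753, -0.077, 0.1507]
orientation: [-3.142, 0.0, -0.176]
force: [-0.6, -0.1, 0.1]
grip_width: 0.0164
grasp_force: 20.0
```

send_rows(motion=[[1,0,0,0.001,0],[1,0,0,0.001,0],[1,0,0,0.001,0],[1,0,0,0,0]])

```text
t: 21.47
position: [0.5753, -0.077, 0.1477]
orientation: [-3.142, 0.0, -0.176]
force: [-0.4, 0.5, -0.7]
grip_width: 0.016
grasp_force: 20.0
```

send_rows(motion=[[1,0,0,0.001,0],[1,0,0,0.001,0],[1,0,0,0.001,0],[1,0,0,0,0]])

```text
t: 21.8
position: [0.5753, -0.077, 0.1447]
orientation: [-3.142, 0.0, -0.176]
force: [-0.7, 0.4, -0.5]
grip_width: 0.0161
grasp_force: 20.0
```

send_rows(motion=[[1,0,0,0.001,0],[1,0,0,0.001,0],[1,0,0,0.001,0],[1,0,0,0.001,0],[1,0,0,0.001,0],[1,0,0,0,0]])

```text
t: 22.3
position: [0.5753, -0.077, 0.1397]
orientation: [-3.142, 0.0, -0.176]
force: [0.1, 0.3, -0.9]
grip_width: 0.0163
grasp_force: 20.0
```

send_rows(motion=[[1,0,0,0.001,0],[1,0,0,0.001,0],[1,0,0,0.001,0],[1,0,0,0.001,0],[1,0,0,0.001,0],[1,0,0,0.001,0],[1,0,0,0,0]])

```text
t: 22.88
position: [0.5753, -0.077, 0.1337]
orientation: [-3.142, 0.0, -0.176]
force: [-0.3, 0.3, -1.2]
grip_width: 0.0157
grasp_force: 20.0
```

send_rows(motion=[[1,0,0,0.0005,0],[1,0,0,0.0005,0],[1,0,0,0,0]])

```text
t: 23.13
position: [0.5754, -0.0771, 0.1328]
orientation: [3.142, 0.0, -0.176]
force: [-0.5, -0.6, -0.8]
grip_width: 0.0159
grasp_force: 20.0
```

send_rows(motion=[[1,0,0,0.0005,0],[1,0,0,0.0005,0],[1,0,0,0,0]])

```text
t: 23.38
position: [0.5754, -0.077, 0.1319]
orientation: [-3.142, 0.0, -0.176]
force: [0.6, -0.0, -0.3]
grip_width: 0.0159
grasp_force: 20.0
```

send_rows(motion=[[1,0,0,0.0005,0],[1,0,0,0,0],[1,0,0,0,0]])

```text
t: 23.63
position: [0.5754, -0.077, 0.1314]
orientation: [3.142, 0.0, -0.176]
force: [0.3, 0.4, -0.3]
grip_width: 0.0159
grasp_force: 20.0
```

send_rows(motion=[[1,0,0,0.0004,0],[1,0,0,0,0],[1,0,0,0,0]])

```text
t: 23.88
position: [0.5755, -0.077, 0.1312]
orientation: [3.142, -0.0, -0.176]
force: [-0.4, -0.5, 1.1]
grip_width: 0.0159
grasp_force: 20.0
```

send_rows(motion=[[1,0,0,0.0003,0],[1,0,0,0,0],[0.3,0,0,0,0],[0.3,0,0,0,0],[0.3,0,0,0,0],[0.3,0,0,0,0],[0.3,0,0,0,0],[0.3,0,0,0,0]])

```text
t: 24.55
position: [0.5754, -0.077, 0.1307]
orientation: [3.142, 0.0, -0.176]
force: [0.3, 0.8, 0.2]
grip_width: 0.0329
grasp_force: 0.0
```

send_rows(motion=[[0.3,0,0,-0.005,0],[0.3,0,0,-0.01,0],[0.3,0,0,-0.02,0],[0.3,0,0,-0.03,0],[0.3,0,0,-0.03,0],[0.3,0,0,-0.02,0],[0.3,0,0.03,0,0],[0.3,0,0.03,0,0],[0.3,0,0.03,0,0],[0.3,0,0.03,0,0],[0.3,0,0.03,0,0],[0.3,0,0.03,0,0],[0.3,0,0.03,0,0],[0.3,0,0,0,0],[0.3,0,0,0,0]])

```text
t: 25.8
position: [0.5383, -0.2848, 0.2463]
orientation: [3.142, -0.0, -0.178]
force: [-0.9, 0.0, 0.4]
grip_width: 0.0329
grasp_force: 0.0
```

Run:
```python
from h import *
o=r.observe();print(o["t"],o["position"],o["force"])
s=r.get_image("scene");d=r.get_image("top")
z=cv2.resize(s["frame"][140:215,190:270],None,fx=5,fy=5,interpolation=cv2.INTER_CUBIC)
t=cv2.resize(d["frame"][165:240,160:240],None,fx=5,fy=5,interpolation=cv2.INTER_CUBIC)
cv2.imwrite("pics/end.png",np.hstack([z,t])[...,::-1])
```

```text
25.8 [ 0.53831325 -0.28482354  0.24633638] [-0.88852334  0.03169618  0.44377129]
```

View pics/end.png

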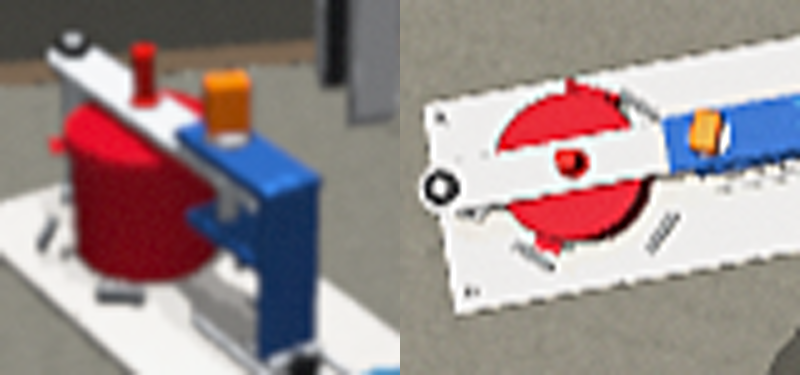

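The pin is seated upright with its flange on the upper ear (scene crop 228,138). The shaft passes through the bar and the lower ear, and the gripper is clear.

```bash
python3 -c "
from rig import r
print(r.close_job())"
```

```text
the job is handed in; nothing more can be done
None
```

I closed the keeper bar against its stop, threaded the pin through both ears and the slot until its flange sat on the upper ear, and let go. The job was handed in at about 26 s; it returned no verdict. The last picture shows the pin upright and seated, and the tin in place.

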